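Dial the pattern code on the LED console

TASK

Roll the three thumbwheels of the console to the code 4-7-3 (left to right as the robot sees them: yellow, violet, orange, each field centred uppermost between its red marks), pressing on them gently with the fingertips. Only when all three are right, press the green key beside them fully home and let it go. Leave everything else on the table where it is.

Things in the scene. Friction and masses are not known exactly. Their poses are not given: they have to be found in the camera images.
- console: fixed box 120 x 220 x 52 mm (x, y, z), dark blue, light grey lid; origin at the centre of its underside, z up, x from front (robot side) to back, y to its left. Three thumbwheels stand out of the lid at y = +65, +20, -25 mm, the green key at y = -80 mm. Wheel colours by digit: 0 black, 1 brown, 2 red, 3 orange, 4 yellow, 5 green, 6 blue, 7 violet, 8 grey, 9 white
- mark_left (a point): point on the lid's top (z = 52 mm) at the middle of the left wheel's slot, on the line of its two red marks, axes as the console. The wheel's top stands 7 to 17 mm above it, differently for each wheel and time. The sprung axle takes about 2.5 N to start down, then yields 1 mm per 3.5 N and bottoms after 6 mm. Pressing with 5 to 9 N rolls it without slip, over 16 N is too hard
- mark_mid (a point): point on the lid's top (z = 52 mm) at the middle of the middle wheel's slot, on the line of its two red marks, axes as the console. The wheel's top stands 7 to 17 mm above it, differently for each wheel and time. The sprung axle takes about 2.5 N to start down, then yields 1 mm per 3.5 N and bottoms after 6 mm. Pressing with 5 to 9 N rolls it without slip, over 16 N is too hard
- mark_right (a point): point on the lid's top (z = 52 mm) at the middle of the right wheel's slot, on the line of its two red marks, axes as the console. The wheel's top stands 7 to 17 mm above it, differently for each wheel and time. The sprung axle takes about 2.5 N to start down, then yields 1 mm per 3.5 N and bottoms after 6 mm. Pressing with 5 to 9 N rolls it without slip, over 16 N is too hard
- wheel_left (a joint): left thumbwheel, 50 mm in diameter, 18 mm wide, level axle along console y. Rim has ten colour fields (15.7 mm each); value = digit x 0.6283 rad when that field is centred uppermost, by the red marks. Grows as the top is rolled along console +x (away from the robot); stops at -0.35 and 6.0 (no passing from 9 to 0). Friction 0.06 N m (2.4 N at the rim): stays where left; a fingertip pressed on its top drives it
- wheel_mid (a joint): middle thumbwheel, 50 mm in diameter, 18 mm wide, level axle along console y. Rim has ten colour fields (15.7 mm each); value = digit x 0.6283 rad when that field is centred uppermost, by the red marks. Grows as the top is rolled along console +x (away from the robot); stops at -0.35 and 6.0 (no passing from 9 to 0). Friction 0.06 N m (2.4 N at the rim): stays where left; a fingertip pressed on its top drives it
- wheel_right (a joint): right thumbwheel, 50 mm in diameter, 18 mm wide, level axle along console y. Rim has ten colour fields (15.7 mm each); value = digit x 0.6283 rad when that field is centred uppermost, by the red marks. Grows as the top is rolled along console +x (away from the robot); stops at -0.35 and 6.0 (no passing from 9 to 0). Friction 0.06 N m (2.4 N at the rim): stays where left; a fingertip pressed on its top drives it
- key_top (a point): middle of the top of the green round push key, 24 mm across, on the right end of the lid, 21 mm above the lid when up; it stands in a fixed black collar, 40 mm across, that reaches 12 mm above the lid
- key (a joint): travel of the green key in m: 0 up, 0.005 fully down (about 5 N); springs back
- controller: bystander, to be left alone: blue microcontroller board 75 x 55 x 16 mm; origin at the centre of its underside
- matrix: bystander, to be left alone: brown board 85 x 85 x 12 mm with white lights; origin at the centre of its underside
- led_cube: bystander, to be left alone: cube of yellow lights, 78 mm tall on a black base 110 x 110 mm; origin at the centre of its underside
- motor_a: bystander, to be left alone: small brass gear motor 70 x 26 x 24 mm; origin at the centre of its underside
- motor_b: bystander, to be left alone: small brown gear motor 70 x 26 x 24 mm; origin at the centre of its underside
- driver: bystander, to be left alone: screwdriver 150 mm long, lying; origin at the centre of its underside
- mug: bystander, to be left alone: blue mug, 85 mm tall, 76 mm across; origin at the centre of its underside

How it is judged:
By the outcome, as a careful person would: the job done as asked, in the order asked, and still so for the second after the job is handed in, with the robot touching nothing.
It also fails if it takes over 54 s, if anything falls off the work surface, if the arm or the gripper's body presses on something with over 40 N, if the wrist force passes 120 N, or if a joint passes its speed limit or range.

ROBOT

A 6-joint arm with a two-finger parallel gripper is mounted at the origin on the work surface. World frame = base frame: x ahead of the robot, y to its left, z up, the work surface at z = 0. Lengths are in m, angles in degrees, forces in N, time in s.
With the tool pointing down it reaches from about 0.25 to 0.85 m from the base axis. Payload 12.5 kg.
Tool frame: the origin (TCP) lies at the very end of the fingers, on their centre line; the grasp point (between the pads) lies 19 mm behind it (hold_point_z is the distance from the TCP to the grasp point, in m); x points along the fingers, z is the direction in which the jaws open and shut, and the axes are right-handed (so a half turn about x gives the same grasp; the last joint's range is limited). The gripper opens to 93 mm and grips with 3 to 60 N. Pads are 15 mm wide; open, the fingers measure 128 mm over their backs; the gripper's body (75 mm by 188 mm) begins 65 mm behind the grasp point.
Start: joints at [-76.524, 20.094, 94.641, -0, 65.266, -4.847], TCP at [0.173, -0.522, 0.219] pointing down, gripper open.
Joint ranges: [-157.81, 157.81], [-45, 120.19], [0.68, 151.7], [-89.99, 269.99], [4.06, 180], [-164.3, 164.3]. Speed limits (degrees/s): [127.2, 127.2, 159.86, 180, 180, 180].

INTERFACE

Orientations are given as [roll, pitch, yaw] about the fixed x, y, z axes, in that order (R = Rz(yaw) Ry(pitch) Rx(roll)).
In Python, from rig import get_state, capture, camera_model, job_done, hold_point_z gives the robot as it stands.
- The arm moves only by the tool step_arm, never from a script. Its argument "steps" is one flat list of numbers, 5 for each row, row after row: the finger opening in mm, from 0 to 93, then the shift along the tool's x, y, z in mm, then the turn about the tool's x in rad. In form: [hand, x, y, z, yaw, hand, x, y, z, yaw, ...]. A call has 1 to 8 rows; each row is the pose to reach, as a shift and turn from the pose commanded when the call began, along the tool's axes at that moment; what a row does not reach only later rows make up. A row lasts 1/10 s, in which the tool goes at most 50 mm and 8.59 degrees, less where a joint would pass 70% of its speed; a pose out of reach is approached as far as the arm can. A call with a gripper value outside its range is refused whole. The fingers move at their own pace and stop on an object; "newtons" is the grip in N (left out, the last holds). Time passes only in rows, so rows that repeat a pose let the fingers close. It gives the time, the measured TCP pose, the force and the opening at its end, in the units of the state.
- get_state(): the state, without advancing time (a new reading comes with each control period).
- capture(name): name is "scene" or "top" or "wrist"; returns (picture, depth): 420x560x3 uint8, red, green, blue; 420x560 float32, m along the optical axis (not along the pixel's ray), 0 where there is no reading.
- camera_model(name): a dict with "intrinsics" (3x3 intrinsics, pixels), "world_from_camera" (4x4, takes a point from camera to world coordinates). Camera axes: x right, y down, z forward; pixel columns grow to the right and rows downward; lengths in m; the calibration is good to about 2 mm. The wrist camera is an equidistant fisheye: a pixel r from the principal point sees the ray r / f radians off the axis. A picture is of the moment at which its call begins: read the wrist's pose just before it. camera_model takes no time and is no camera call; for the wrist camera it gives the pose at the moment of the call.
- job_done(): hands the job in, once; it reports no verdict.
The state is a dict: "clock": time; "joint_pos": joint angles; "joint_velocities": joint speeds; "effort": joint torques, N m; "tool_pos": TCP position; "tcp_rot": TCP orientation; "ft_force": force on the tool from outside, world axes, zero at the start; "ft_torque": the same for the moment, N m; "gripper_width": opening from 0.0 (shut) to 1.0 (fully open).
Only numpy, scipy, OpenCV 4.12 (cv2) and the standard library are available. Lean on these libraries where they do the work, as an engineer would, in place of code of your own. Each camera call takes 0.05 s, during which the arm holds its last target. There are 200 camera calls.

## Working session

There is one attempt and no reset: what is moved stays moved. The work goes in short steps, Python scripts to look and compute and a tool call to move; the robot and the scene stay as the last step left them, time stands still between calls to the robot, and variables do not carry over. Pictures are saved under pics/ and viewed, about 8 in all and at most 12, crops included, and the job is handed in when it is done.

Besides the shell and the picture viewer there is one more tool, called after "Request:" by a JSON object that holds its "op" and its "data". step_arm: Moves the arm, as the interface text tells. Its arguments: {"type":"object","properties":{"steps":{"type":"array"},"newtons":{"type":"number"}},"required":["steps"]}

```bash
mkdir -p pics; ls; python3 - <<'E'
from rig import *
import cv2,numpy as np
for n in("scene","top"):
    p,d=capture(n); np.savez(f"pics/{n}0.npz",p=p,d=d); cv2.imwrite(f"pics/{n}0.png",p[:,:,::-1])
    m=camera_model(n); print(n,m["intrinsics"],np.round(m["world_from_camera"],3))
s=get_state(); print(s)
a=[cv2.imread(f"pics/{n}0.png") for n in("scene","top")]
cv2.imwrite("pics/both.png",cv2.resize(np.vstack(a),(400*560//420//1,600))) if 0 else None
E
```

```text
pics
scene [[411.15352809   0.         272.37934113]
 [  0.         411.15352809 209.06115671]
 [  0.           0.           1.        ]] [[ 0.873  0.316 -0.372  0.902]
 [ 0.488 -0.578  0.654 -0.578]
 [-0.009 -0.753 -0.658  0.668]
 [ 0.     0.     0.     1.   ]]
top [[466.63282377   0.         279.04101815]
 [  0.         466.63282377 210.91209458]
 [  0.           0.           1.        ]] [[-0.004 -0.989  0.149  0.383]
 [-1.     0.006  0.014  0.005]
 [-0.014 -0.149 -0.989  1.17 ]
 [ 0.     0.     0.     1.   ]]
{'clock': 0.1, 'joint_pos': array([-7.65250043e+01,  2.01208019e+01,  9.46703942e+01,  8.49037323e-04,
        6.52655037e+01, -4.84559296e+00]), 'joint_velocities': array([-0.08818793,  0.00564316, -0.19451778, -0.10431982, -0.0128827 ,
        0.01387813]), 'effort': array([ 4.87958878e-04, -4.98030424e+01, -2.85705543e+01,  7.00133806e-02,
        2.39560503e-02, -4.71008252e-05]), 'tool_pos': array([ 0.17285942, -0.5218292 ,  0.21817872]), 'tcp_rot': array([174.375561  ,  89.94329498, 102.69579404]), 'ft_force': array([ 0.23902099,  0.14052176, -1.29050577]), 'ft_torque': array([ 0.00931217, -0.01636294, -0.01749162]), 'gripper_width': 0.9927728549350662}
```

View pics/top0.png

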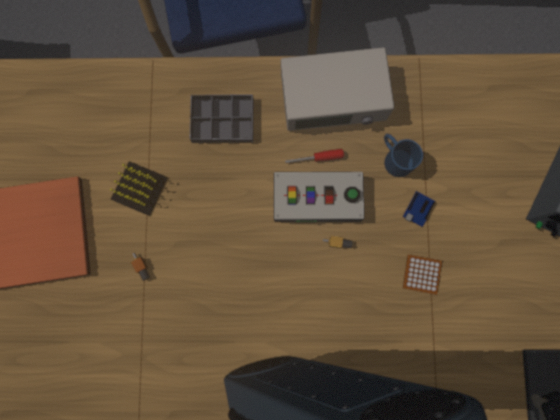

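View pics/scene0.png

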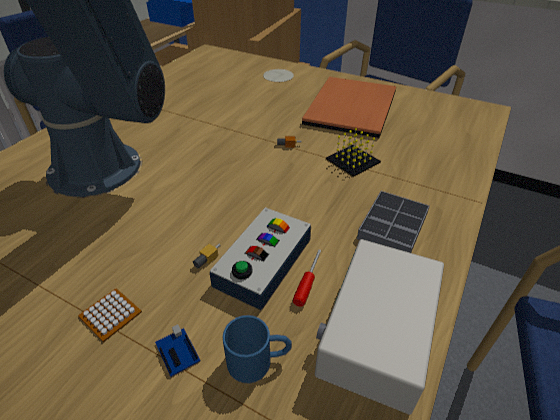

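The top view shows the console at about (318,196): wheels at (292,195), (311,195) and (329,195), key at (352,194). The scene view agrees. Next I measure the console pose.

```bash
cat > h.py <<'E'
from rig import *
import cv2,numpy as np
from scipy.spatial.transform import Rotation as R
def ray(name,uv,m=None):
    m=m or camera_model(name);K=m["intrinsics"];T=m["world_from_camera"]
    uv=np.atleast_2d(uv).astype(float);xy=(uv-K[:2,2])/[K[0,0],K[1,1]]
    if name=="wrist":
        r=np.linalg.norm(xy,axis=1,keepdims=True);s=np.where(r>1e-9,np.sin(r)/np.maximum(r,1e-9),1)
        d=np.hstack([xy*s,np.cos(r)])
    else: d=np.hstack([xy,np.ones((len(xy),1))])
    return T[:3,3],d@T[:3,:3].T
def onz(name,uv,z,m=None):
    o,d=ray(name,uv,m);return o+d*((z-o[2])/d[:,2])[:,None]
def project(name,P,m):
    K=m["intrinsics"];T=m["world_from_camera"];c=(np.atleast_2d(P)-T[:3,3])@T[:3,:3]
    if name=="wrist":
        rr=np.linalg.norm(c[:,:2],axis=1,keepdims=True);th=np.arctan2(rr,c[:,2:]);xy=c[:,:2]/np.maximum(rr,1e-9)*th
    else: xy=c[:,:2]/c[:,2:]
    return xy*[K[0,0],K[1,1]]+K[:2,2]
def triangulate(o1,d1,o2,d2):
    A=np.stack([d1,-d2],1);t=np.linalg.lstsq(A,o2-o1,rcond=None)[0]
    a,b=o1+t[0]*d1,o2+t[1]*d2;return (a+b)/2,np.linalg.norm(a-b)
def tool(): 
    s=get_state();return s["tool_pos"],R.from_euler("xyz",s["tcp_rot"],degrees=True).as_matrix(),s
def shift(P,yaw_z=None):  # world target -> tool axes mm
    p,M,s=tool();return M.T@(np.array(P)-p)*1000
E
python3 - <<'E'
from h import *
for n,box in(("top",(265,165,375,230)),("scene",(205,200,315,310))):
    d=np.load(f"pics/{n}0.npz");p=d["p"];z=d["d"]
    hsv=cv2.cvtColor(p,cv2.COLOR_RGB2HSV);x0,y0,x1,y1=box
    M=np.zeros(p.shape[:2],np.uint8);M[y0:y1,x0:x1]=((hsv[...,1]<50)&(hsv[...,2]>90))[y0:y1,x0:x1]*255
    c=max(cv2.findContours(M,0,2)[0],key=cv2.contourArea);r=cv2.minAreaRect(c)
    P=onz(n,cv2.convexHull(c)[:,0],.052);r=cv2.minAreaRect((P[:,:2]*1000).astype(np.float32));print(n,r)
    m=camera_model(n);v,u=np.nonzero(M);zz=z[v,u]
    o,dd=ray(n,np.c_[u,v],m);print("depth height",np.median((o+dd*zz[:,None])[zz>0],0))
    g=np.zeros_like(M);g[y0:y1,x0:x1]=((hsv[...,0]>45)&(hsv[...,0]<80)&(hsv[...,1]>120)&(hsv[...,2]>50))[y0:y1,x0:x1]
    q=cv2.connectedComponentsWithStats(g);print([(q[3][i].round(1),q[2][i,4],onz(n,q[3][i],.073,m).round(3)) for i in range(1,q[0]) if q[2][i,4]>5])
p,M,s=tool();print(p,M.round(3)); m=camera_model("wrist");print(m["intrinsics"],(M.T@(m["world_from_camera"][:3,3]-p)).round(3),(M.T@m["world_from_camera"][:3,:3]).round(2),hold_point_z)
E
```

```text
top ((589.8675537109375, -74.94889831542969), (216.02606201171875, 113.8663101196289), 89.64057922363281)
depth height [ 0.58597749 -0.07366642  0.05108689]
[(array([310.2, 188.6]), np.int32(9), array([[ 0.601, -0.054,  0.073]])), (array([291.6, 199.9]), np.int32(18), array([[ 0.574, -0.01 ,  0.073]]))]
scene ((592.4049072265625, -76.24226379394531), (217.09259033203125, 116.06401824951172), 89.87200164794922)
depth height [ 0.60462954 -0.08420045  0.04995442]
[(array([271.5, 220.9]), np.int32(15), array([[ 0.583, -0.021,  0.073]])), (array([273.3, 240.7]), np.int32(51), array([[ 0.614, -0.07 ,  0.073]])), (array([241.5, 266.2]), np.int32(115), array([[ 0.594, -0.158,  0.073]]))]
[ 0.17285942 -0.5218292   0.21817872] [[-0.     0.949  0.314]
 [ 0.001  0.314 -0.949]
 [-1.     0.    -0.001]]
[[325.1922621    0.         278.40848651]
 [  0.         325.1922621  213.0383695 ]
 [  0.           0.           1.        ]] [-0.166  0.081 -0.   ] [[-0.   -0.29  0.96]
 [-0.   -0.96 -0.29]
 [ 1.   -0.   -0.  ]] 0.0188
```

Request:
{"op": "step_arm", "data": {"steps": [93,10,200,-100,-0.5,93,28,529,-269,-1.252,93,28,529,-269,-1.252,93,28,529,-269,-1.252,93,28,529,-269,-1.252,93,28,529,-269,-1.252,93,28,529,-269,-1.252,93,28,529,-269,-1.252]}}

```text
clock: 0.9
tool_pos: [0.4552, -0.2365, 0.1997]
tcp_rot: [170.9, 90.0, 168.4]
ft_force: [-0.1, -1.1, 0.0]
gripper_width: 0.998
```

```bash
python3 - <<'E'
from h import *
p,M,s=tool();print(s["joint_pos"].round(1),s["joint_velocities"].round(1));print(M.round(3),shift([.591,-.1,.19]).round(1),np.degrees(np.arctan2(M[1,2],M[0,2])))
E
```

```text
[-32.7  17.5 101.2  -0.   61.3 -30.1] [ 55.7  14.9 -17.    0.    1.8 -29.8]
[[-0.     0.045  0.999]
 [ 0.     0.999 -0.045]
 [-1.     0.    -0.   ]] [  9.7 142.4 129.5] -2.5687479803835127
```

Request:
{"op": "step_arm", "data": {"steps": [93,9,110,110,-0.045,93,9,110,110,-0.045,93,9,110,110,-0.045,93,9,110,110,-0.045,93,9,110,110,-0.045,93,9,110,110,-0.045]}}

```text
clock: 1.5
tool_pos: [0.5689, -0.1346, 0.1906]
tcp_rot: [178.4, 90.0, 178.0]
ft_force: [-0.4, -1.0, 0.5]
gripper_width: 0.998
```

```bash
python3 - <<'E'
from h import *
p,M,s=tool();print(p.round(4),s["ft_force"].round(2),np.degrees(np.arctan2(M[1,2],M[0,2])),s["joint_velocities"].round(1),M[2].round(4))
m=camera_model("wrist");im,d=capture("wrist");np.savez("pics/w1.npz",p=im,d=d,K=m["intrinsics"],T=m["world_from_camera"])
cv2.imwrite("pics/w1.png",im[:,:,::-1])
for n,y in zip("LMRK",(-.0105,-.0555,-.1005,-.1555)): print(n,project("wrist",[[.591,y,.065]],m).round())
E
```

```text
[ 0.5689 -0.1346  0.1906] [-0.43 -1.    0.48] -0.3651173839359536 [-1.  -0.5  0.2  0.   0.   0.1] [-1.e+00  0.e+00 -8.e-04]
L [[302.  70.]]
M [[302. 120.]]
R [[302. 170.]]
K [[301. 227.]]
```

View pics/w1.png

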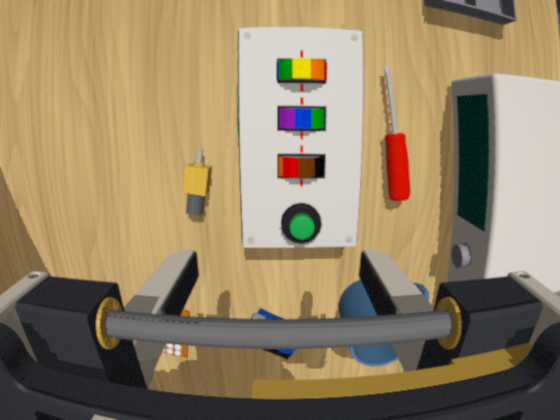

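The wrist view shows: left wheel (302,70) green/yellow/orange with yellow about uppermost, middle (302,119) violet/blue/green with blue up, right (302,166) orange/red/brown/black with red and brown up, key at (302,227). Image right is +x.

```bash
cat >> h.py <<'E'
def snap(name):
    m=camera_model("wrist");im,d=capture("wrist");cv2.imwrite(f"pics/{name}.png",im[:,:,::-1]);np.savez(f"pics/{name}.npz",p=im,d=d,K=m["intrinsics"],T=m["world_from_camera"]);return im,d,m
def wheels(im,d,m,cx=.591,ys=(-.0105,-.0555,-.1005)):
    hsv=cv2.cvtColor(im,cv2.COLOR_RGB2HSV).astype(int)
    # red marks on the lid
    red=((hsv[...,0]<8)|(hsv[...,0]>172))&(hsv[...,1]>120)&(hsv[...,2]>80)
    q=[]
    for y in (ys[0]+.0145,(ys[0]+ys[1])/2,(ys[1]+ys[2])/2,ys[2]-.0145):
        u,v=project("wrist",[[cx,y,.052]],m)[0].round().astype(int)
        sl=red[v-3:v+4,u-8:u+9];b,a=np.nonzero(sl)
        if len(a): q.append(onz("wrist",[u-8+a.mean(),v-3+b.mean()],.052,m)[0])
    q=np.array(q);print("marks",q[:,:2].round(4).tolist())
    for n,y in zip("LMR",ys):
        x0=np.interp(y,q[::-1,1],q[::-1,0])
        u,v=project("wrist",[[x0,y,.064]],m)[0]
        ui,vi=int(round(u)),int(round(v))
        o,dd=ray("wrist",np.array([[ui+i,vi+j] for i in(-2,-1,0,1,2) for j in(-2,0,2)]),m)
        z=np.array([d[vi+j,ui+i] for i in(-2,-1,0,1,2) for j in(-2,0,2)]);top=np.median((o+dd*z[:,None])[z>0][:,2])
        # scan along x on the cylinder
        ph=np.radians(np.arange(-50,50.1,.5));zc=top-.025
        P=np.stack([x0+.025*np.sin(ph),np.full_like(ph,y),zc+.025*np.cos(ph)],1)
        lab=cv2.cvtColor(im,cv2.COLOR_RGB2LAB).astype(np.float32);s=0
        for dy in(-.004,-.002,0,.002,.004):
            uv=project("wrist",P+[0,dy,0],m).astype(np.float32)
            s=s+cv2.remap(lab,uv[:,:1],uv[:,1:],1)[:,0]/5
        rgb=cv2.cvtColor(s[:,None].clip(0,255).astype(np.uint8),cv2.COLOR_LAB2RGB)[:,0]
        g=np.linalg.norm(s[6:]-s[:-6],axis=1);pk=[i for i in range(3,len(g)-3) if g[i]==g[i-3:i+4].max() and g[i]>25]
        print(n,"x0 %.4f top above lid %.1f"%(x0,(top-.052)*1000),"edges",[(round(float(np.degrees(ph[i+3])),1),int(g[i])) for i in pk],"rgb@-30,-15,0,15,30",[rgb[100+2*k].tolist() for k in(-30,-15,0,15,30)])
E
python3 - <<'E'
from h import *
f=np.load("pics/w1.npz");m=dict(intrinsics=f["K"],world_from_camera=f["T"])
wheels(f["p"],f["d"],m)
hsv=cv2.cvtColor(f["p"],cv2.COLOR_RGB2HSV)
g=cv2.inRange(hsv,(45,120,90),(85,255,255));g[:190]=0;g[260:]=0
M=cv2.moments(g,True);print("key",onz("wrist",[M["m10"]/M["m00"],M["m01"]/M["m00"]],.073,m).round(4))
c=cv2.inRange(hsv,(0,0,150),(179,45,255))
c=max(cv2.findContours(c,0,2)[0],key=lambda c:cv2.contourArea(c) if 240<cv2.boundingRect(c)[0]+60<330 else 0)
P=onz("wrist",c[:,0],.052,m);print("lid",cv2.minAreaRect((P[:,:2]*1000).astype(np.float32)))
E
```

```text
marks [[0.5915, 0.0061], [0.5912, -0.0354], [0.5913, -0.0806], [0.591, -0.1146]]
L x0 0.5914 top above lid 45.1 edges [(-25.0, 61), (8.5, 51), (37.0, 31), (45.0, 56)] rgb@-30,-15,0,15,30 [[0, 142, 4], [233, 214, 6], [234, 220, 0], [233, 114, 5], [217, 104, 6]]
M x0 0.5912 top above lid 23.4 edges [(15.5, 90)] rgb@-30,-15,0,15,30 [[145, 27, 174], [0, 60, 203], [0, 57, 202], [5, 109, 157], [0, 148, 1]]
R x0 0.5911 top above lid 16.4 edges [(-9.5, 35), (26.5, 39)] rgb@-30,-15,0,15,30 [[195, 6, 2], [206, 3, 1], [109, 55, 12], [105, 51, 8], [15, 13, 8]]
key [[ 0.5906 -0.1518  0.073 ]]
lid ((590.7813720703125, -73.71984100341797), (215.78619384765625, 116.4508056640625), 89.81185150146484)
```

```bash
python3 - <<'E'
s=open("h.py").read()
s=s.replace("top=np.median((o+dd*z[:,None])[z>0][:,2])","k=z/(dd@m['world_from_camera'][:3,2]);top=np.median((o+dd*k[:,None])[z>0][:,2])")
s=s.replace("cx=.591,ys=(-.0105,-.0555,-.1005)","cx=.591,ys=(-.0092,-.0542,-.0992)")
open("h.py","w").write(s)
E
python3 - <<'E'
from h import *
f=np.load("pics/w1.npz");m=dict(intrinsics=f["K"],world_from_camera=f["T"])
wheels(f["p"],f["d"],m)
p,M,s=tool();print(p,shift([.591,-.0542,.085]).round(1))
hsv=cv2.cvtColor(f["p"],cv2.COLOR_RGB2HSV)
for y in(-.0092,-.0542,-.0992):
    Y=np.arange(-.016,.016,.001);uv=project("wrist",np.stack([np.full_like(Y,.591),y+Y,np.full_like(Y,.064)],1),m).round().astype(int)
    S=hsv[uv[:,1],uv[:,0]];on=(S[:,1]>120)&(S[:,2]>0);print("y mid",y,(Y[on].min()+Y[on].max())/2,''.join('#' if a else '.' for a in on))
E
```

```text
marks [[0.5915, 0.0066], [0.5912, -0.035], [0.591, -0.1144]]
L x0 0.5914 top above lid 16.5 edges [(-22.5, 59), (15.5, 47)] rgb@-30,-15,0,15,30 [[0, 142, 4], [234, 214, 0], [234, 220, 10], [231, 178, 0], [230, 114, 2]]
M x0 0.5912 top above lid 10.7 edges [(19.0, 84)] rgb@-30,-15,0,15,30 [[145, 27, 174], [35, 60, 203], [0, 59, 203], [0, 67, 199], [0, 150, 5]]
R x0 0.5910 top above lid 12.4 edges [(-9.0, 35), (27.5, 39)] rgb@-30,-15,0,15,30 [[194, 2, 2], [206, 3, 1], [109, 53, 11], [105, 51, 8], [31, 16, 8]]
[ 0.56880652 -0.13494997  0.19079408] [105.8  80.9  21.7]
y mid -0.0092 -0.0004999999999999866 ###.....########################
y mid -0.0542 -0.0004999999999999866 #####..###################....##
y mid -0.0992 -0.002999999999999989 .#####..##################......
```

Request:
{"op": "step_arm", "data": {"steps": [0,30,40,7,0,0,70,80.6,14.2,0,0,112,80.6,14.2,0,0,115,80.6,14.2,0,0,115,80.6,14.2,0,0,115,80.6,14.2,0,0,115,80.6,14.2,0,0,115,80.6,14.2,0], "newtons": 20}}

```text
clock: 2.35
tool_pos: [0.585, -0.0542, 0.0774]
tcp_rot: [-9.7, 89.9, -10.0]
ft_force: [0.2, -0.3, -0.8]
gripper_width: 0.359
```

```bash
python3 - <<'E'
from h import *
p,M,s=tool();print(p.round(4),s["ft_force"].round(2),s["joint_velocities"].round(1),s["gripper_width"])
snap("w2")
E
```

```text
[ 0.585  -0.0542  0.0774] [ 0.2  -0.33 -0.81] [ 0.4  0.6  0.3  0.  -0.3  0.1] 0.3589875945743343
```

View pics/w2.png

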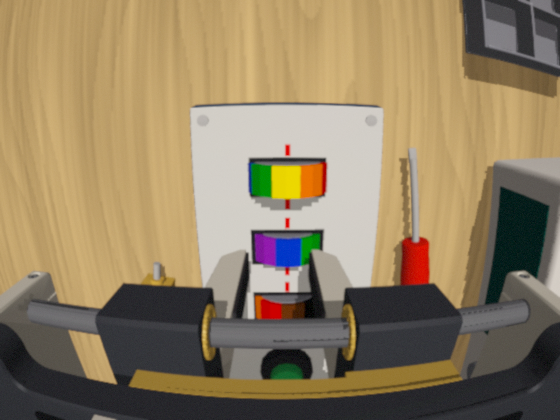

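The fingers are still closing over the middle wheel. In this view the left wheel's yellow spans columns 273–302, against the mark at 288.

Request:
{"op": "step_arm", "data": {"steps": [0,0,0,-1,0,0,0,0,-1,0,0,0,0,-1,0,0,0,0,-1,0,0,4,0,-1,0,0,6,0,-1,0,0,8,0,-1,0,0,8,0,-1,0]}}

```text
clock: 3.2
tool_pos: [0.5831, -0.0535, 0.0674]
tcp_rot: [168.4, 90.0, 168.0]
ft_force: [0.8, 0.0, 0.7]
gripper_width: 0.003
```

```bash
python3 - <<'E'
from h import *
p,M,s=tool();print(p.round(4),s["ft_force"].round(2),s["gripper_width"],M.round(4).tolist())
f=np.load("pics/w2.npz");m=dict(intrinsics=f["K"],world_from_camera=f["T"])
im,d=f["p"],f["d"]
print(m["world_from_camera"][:3,3]);wheels(im,d,m)
E
```

```text
[ 0.5831 -0.0535  0.0674] [0.75 0.   0.7 ] 0.0025748382736947148 [[-0.0007, 0.006, 1.0], [0.0001, 1.0, -0.006], [-1.0, 0.0001, -0.0007]]
[0.58588907 0.02622048 0.24345266]
marks [[0.5912, 0.0059]]
L x0 0.5912 top above lid 16.7 edges [(-22.0, 79), (15.5, 62)] rgb@-30,-15,0,15,30 [[0, 142, 3], [231, 213, 3], [234, 215, 0], [232, 181, 4], [233, 114, 0]]
M x0 0.5912 top above lid 10.4 edges [(-18.0, 27), (19.0, 115), (32.5, 31), (38.0, 31)] rgb@-30,-15,0,15,30 [[143, 29, 173], [0, 56, 201], [0, 55, 200], [0, 58, 202], [0, 137, 7]]
R x0 0.5912 top above lid 12.6 edges [(-9.5, 30), (26.5, 25)] rgb@-30,-15,0,15,30 [[174, 32, 19], [167, 50, 35], [98, 60, 39], [66, 43, 31], [19, 19, 19]]
```

Request:
{"op": "step_arm", "data": {"steps": [0,2,0,0,0,0,4,0,0,0,0,5,0,0,0,0,5,0,0,0,0,5,0,0,0]}}

```text
clock: 3.7
tool_pos: [0.5833, -0.0535, 0.0628]
tcp_rot: [-99.6, 90.0, -99.9]
ft_force: [-0.1, -0.0, 0.4]
gripper_width: 0.006
```

Request:
{"op": "step_arm", "data": {"steps": [0,0.7,0,0,0,0,0.7,0,0,0,0,0.7,0,0,0]}}

```text
clock: 4.0
tool_pos: [0.5834, -0.0535, 0.0623]
tcp_rot: [-5.3, 90.0, -5.6]
ft_force: [-1.1, -0.2, 2.0]
gripper_width: 0.01
```

Request:
{"op": "step_arm", "data": {"steps": [0,0.7,0,0,0,0,0.7,0,0,0,0,0.7,0,0,0]}}

```text
clock: 4.3
tool_pos: [0.5835, -0.0535, 0.0616]
tcp_rot: [-6.4, 90.0, -6.7]
ft_force: [-1.6, 0.3, 4.4]
gripper_width: 0.007
```

Request:
{"op": "step_arm", "data": {"steps": [0,0.8,0,0,0,0,0.8,0,0,0,0,0.8,0,0,0]}}

```text
clock: 4.6
tool_pos: [0.5835, -0.0536, 0.061]
tcp_rot: [-7.6, 90.0, -8.0]
ft_force: [-3.1, 0.3, 6.8]
gripper_width: 0.005
```

Request:
{"op": "step_arm", "data": {"steps": [0,0,0,2,0,0,0,0,4,0,0,0,0,6,0,0,0,0,6,0]}}

```text
clock: 5.0
tool_pos: [0.5896, -0.0536, 0.061]
tcp_rot: [-4.5, 90.0, -4.8]
ft_force: [-1.5, 0.5, 7.3]
gripper_width: 0.005
```

Request:
{"op": "step_arm", "data": {"steps": [0,0,0,2,0,0,0,0,4,0,0,0,0,6,0,0,0,0,8,0,0,0,0,8,0]}}

```text
clock: 5.5
tool_pos: [0.5977, -0.0536, 0.061]
tcp_rot: [-2.6, 90.0, -2.9]
ft_force: [-0.8, 0.2, 6.9]
gripper_width: 0.005
```

Request:
{"op": "step_arm", "data": {"steps": [0,-4,0,0,0,0,-20,0,-6,0,0,-20,0,-6,0,0,-20,0,-6,0]}}

```text
clock: 5.9
tool_pos: [0.5914, -0.0536, 0.0804]
tcp_rot: [-10.3, 90.0, -10.7]
ft_force: [0.0, 0.3, -0.4]
gripper_width: 0.007
```

```bash
python3 - <<'E'
from h import *
im,d,m=snap("w3");wheels(im,d,m)
p,M,s=tool();print(p.round(4),s["ft_force"].round(2),M[:,2].round(4))
cv2.imwrite("pics/w3c.png",cv2.resize(im[90:340,180:400,::-1],None,fx=2.2,fy=2.2))
E
```

```text
marks [[0.5912, 0.006], [0.5918, -0.0794]]
L x0 0.5913 top above lid 16.9 edges [(-22.0, 83), (15.0, 59)] rgb@-30,-15,0,15,30 [[0, 139, 6], [228, 208, 0], [232, 211, 0], [227, 165, 2], [229, 111, 5]]
M x0 0.5917 top above lid 32.2 edges [(-3.5, 102), (5.0, 96)] rgb@-30,-15,0,15,30 [[167, 161, 149], [165, 160, 148], [76, 39, 49], [167, 161, 149], [167, 161, 149]]
R x0 0.5918 top above lid 87.5 edges [] rgb@-30,-15,0,15,30 [[118, 95, 48], [86, 72, 47], [77, 65, 45], [85, 72, 46], [119, 96, 49]]
[ 0.5912 -0.0536  0.0801] [-0.29  0.12 -0.33] [ 1.e+00 -6.e-03 -4.e-04]
```

View pics/w3c.png

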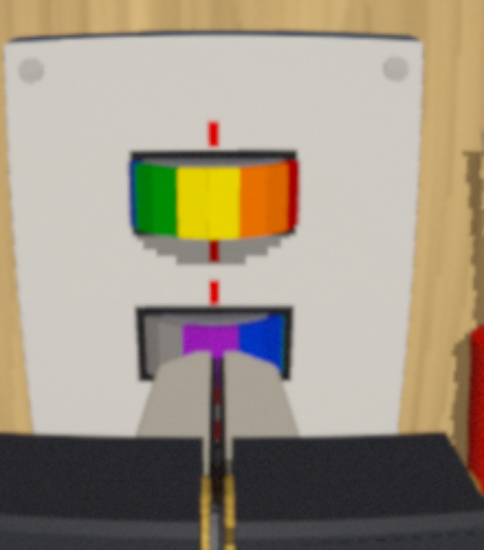

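Request:
{"op": "step_arm", "data": {"steps": [0,0,-45.9,-6.9,0,0,8,-45.9,-6.9,0,0,13,-45.9,-6.9,0,0,15,-45.9,-6.9,0,0,15.6,-45.9,-6.9,0,0,15.6,-45.9,-6.9,0]}}

```text
clock: 6.55
tool_pos: [0.5842, -0.0988, 0.065]
tcp_rot: [146.9, 90.0, 146.6]
ft_force: [0.4, -0.5, 0.2]
gripper_width: 0.005
```

Request:
{"op": "step_arm", "data": {"steps": [0,0.8,0,0,0,0,0.8,0,0,0,0,0.8,0,0,0]}}

```text
clock: 6.85
tool_pos: [0.5844, -0.099, 0.0645]
tcp_rot: [28.3, 90.0, 28.0]
ft_force: [-0.5, 2.5, 3.1]
gripper_width: 0.007
```

Request:
{"op": "step_arm", "data": {"steps": [0,0.6,0,0,0,0,1.2,0,0,0,0,1.2,0,0,0]}}

```text
clock: 7.15
tool_pos: [0.5844, -0.0991, 0.0634]
tcp_rot: [28.3, 90.0, 28.0]
ft_force: [-1.9, 4.1, 7.5]
gripper_width: 0.006
```

Request:
{"op": "step_arm", "data": {"steps": [0,0,0,2,0,0,0,0,4,0,0,0,0,6,0,0,0,0,8,0,0,0,0,8,0]}}

```text
clock: 7.65
tool_pos: [0.5924, -0.0993, 0.0634]
tcp_rot: [46.5, 90.0, 46.2]
ft_force: [-1.8, 4.0, 7.3]
gripper_width: 0.003
```

Request:
{"op": "step_arm", "data": {"steps": [0,0,0,2,0,0,0,0,4,0,0,0,0,6,0,0,0,0,6,0,0,-5,0,6,0,0,-10,0,0,0,0,-10,0,-8,0,0,-10,0,-8,0]}}

```text
clock: 8.45
tool_pos: [0.5829, -0.0995, 0.073]
tcp_rot: [176.5, 89.9, 176.1]
ft_force: [0.8, 0.2, -0.4]
gripper_width: 0.004
```

Request:
{"op": "step_arm", "data": {"steps": [0,5,0,0,0,0,8,0,0,0,0,9.2,0,0,0,0,10,0,0,0,0,10,0,0,0]}}

```text
clock: 8.95
tool_pos: [0.5842, -0.0995, 0.0632]
tcp_rot: [-168.9, 90.0, -169.3]
ft_force: [-3.0, -0.2, 7.2]
gripper_width: 0.005
```

Request:
{"op": "step_arm", "data": {"steps": [0,0,0,2,0,0,0,0,4,0,0,0,0,6,0,0,0,0,8,0,0,0,0,10,0,0,0,0,12,0,0,0,0,12,0,0,-4,0,12,0]}}

```text
clock: 9.75
tool_pos: [0.5963, -0.0995, 0.0668]
tcp_rot: [87.6, 90.0, 87.3]
ft_force: [-0.5, 0.9, 0.0]
gripper_width: 0.007
```

Request:
{"op": "step_arm", "data": {"steps": [0,-40,-30,0,0,0,-80,-70,-8,0,0,-80,-70,-8,0,0,-80,-70,-8,0,0,-80,-70,-8,0,0,-80,-70,-8,0]}}

```text
clock: 10.35
tool_pos: [0.5872, -0.1682, 0.1455]
tcp_rot: [157.1, 89.9, 156.8]
ft_force: [-0.2, -0.4, -0.9]
gripper_width: 0.003
```

```bash
python3 - <<'E'
from h import *
im,d,m=snap("w4");wheels(im,d,m)
p,M,s=tool();print(p.round(4),s["ft_force"].round(2),M[:,2].round(4))
hsv=cv2.cvtColor(im,cv2.COLOR_RGB2HSV);u=project("wrist",[[.591,-.153,.073]],m)[0];print(u)
cv2.imwrite("pics/w4c.png",cv2.resize(im[20:270,180:400,::-1],None,fx=2.2,fy=2.2))
E
```

```text
marks [[0.5914, 0.0077], [0.5912, -0.0794], [0.5907, -0.1142]]
L x0 0.5913 top above lid 16.9 edges [(-22.0, 62), (15.0, 60)] rgb@-30,-15,0,15,30 [[0, 141, 2], [232, 211, 0], [231, 225, 0], [227, 176, 1], [230, 112, 1]]
M x0 0.5913 top above lid 9.9 edges [(-21.5, 52), (15.0, 30)] rgb@-30,-15,0,15,30 [[137, 133, 130], [155, 33, 184], [163, 43, 191], [111, 49, 194], [0, 54, 196]]
R x0 0.5909 top above lid 13.0 edges [(-20.0, 44), (15.5, 41)] rgb@-30,-15,0,15,30 [[223, 204, 0], [239, 121, 5], [239, 125, 2], [229, 103, 0], [206, 3, 1]]
[ 0.5873 -0.1683  0.1456] [-0.16  0.26  0.39] [ 1.     -0.005  -0.0022]
[282.76293957 205.29875503]
```

View pics/w4c.png

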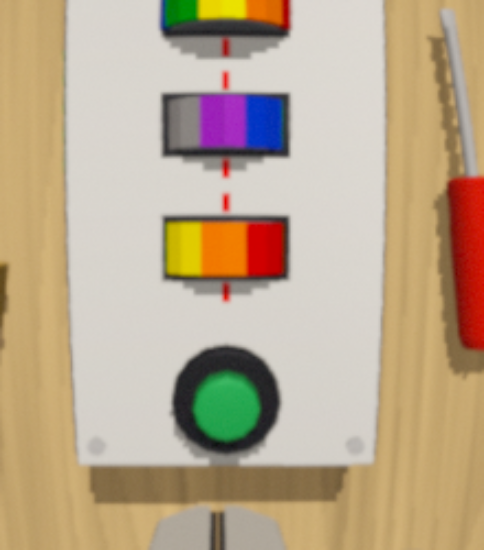

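L/M/R read −3.5°/−3.2°/−2.2°, all showing the correct digit. I'll give the left and middle wheels a small nudge.

Request:
{"op": "step_arm", "data": {"steps": [0,0,50,1,0,0,0,100,2,0,0,10,149,2.6,0,0,40,159,2.6,0,0,65,159,2.6,0,0,73,159,2.6,0,0,75,159,2.6,0,0,75,159,2.6,0]}}

```text
clock: 11.2
tool_pos: [0.5916, -0.0107, 0.0725]
tcp_rot: [0.2, 90.0, -0.2]
ft_force: [-1.0, -0.4, 0.4]
gripper_width: 0.005
```

Request:
{"op": "step_arm", "data": {"steps": [0,2,0.5,-1,0,0,2,0.5,-1,0,0,2.4,0.5,-1,0,0,2.4,0.5,-1,0]}}

```text
clock: 11.6
tool_pos: [0.5904, -0.0101, 0.0699]
tcp_rot: [-4.3, 90.0, -4.7]
ft_force: [-0.2, 0.4, 0.4]
gripper_width: 0.002
```

Request:
{"op": "step_arm", "data": {"steps": [0,1,0,0,0,0,1.6,0,0,0,0,1.6,0,0,0,0,1.6,0,0,0]}}

```text
clock: 12.0
tool_pos: [0.5905, -0.01, 0.0683]
tcp_rot: [-8.8, 90.0, -9.1]
ft_force: [-0.4, -0.8, 2.9]
gripper_width: 0.003
```

Request:
{"op": "step_arm", "data": {"steps": [0,1.1,0,0,0,0,1.1,0,0,0,0,1.1,0,0,0]}}

```text
clock: 12.3
tool_pos: [0.5905, -0.01, 0.0674]
tcp_rot: [-10.8, 90.0, -11.1]
ft_force: [-1.4, 0.3, 7.0]
gripper_width: 0.004
```

Request:
{"op": "step_arm", "data": {"steps": [0,0,0,0.7,0,0,0,0,1.4,0,0,0,0,1.4,0,0,0,0,1.4,0]}}

```text
clock: 12.7
tool_pos: [0.5917, -0.01, 0.0673]
tcp_rot: [-29.2, 90.0, -29.6]
ft_force: [-2.5, 0.2, 7.9]
gripper_width: 0.007
```

Request:
{"op": "step_arm", "data": {"steps": [0,-8,0,0,0,0,-9,-44,-1,0,0,-6,-44,-1,0,0,0,-44,-1,0,0,3.5,-44,-1,0,0,5.3,-44,-1,0,0,6.2,-44,-1,0,0,6.2,-44,-1,0]}}

```text
clock: 13.5
tool_pos: [0.5905, -0.0533, 0.0611]
tcp_rot: [-139.8, 90.0, -140.1]
ft_force: [-2.2, 0.3, 6.9]
gripper_width: 0.006
```

Request:
{"op": "step_arm", "data": {"steps": [0,0,0,0.6,0,0,0,0,1.3,0,0,0,0,1.3,0,0,0,0,1.3,0]}}

```text
clock: 13.9
tool_pos: [0.5919, -0.0533, 0.0612]
tcp_rot: [-27.0, 90.0, -27.3]
ft_force: [-2.0, -0.7, 6.2]
gripper_width: 0.006
```

Lift clear and go back to the earlier viewpoint.

Request:
{"op": "step_arm", "data": {"steps": [0,-8,0,0,0,0,-40,-20,0,0,0,-80,-60,-1,0,0,-84,-110,-4,0,0,-84,-115,-4,0,0,-84,-115,-4,0,0,-84,-115,-4,0]}}

```text
clock: 14.6
tool_pos: [0.5867, -0.1677, 0.144]
tcp_rot: [147.7, 89.9, 147.3]
ft_force: [0.4, -0.5, -0.0]
gripper_width: 0.01
```

```bash
python3 - <<'E'
from h import *
im,d,m=snap("w5");wheels(im,d,m)
hsv=cv2.cvtColor(im,cv2.COLOR_RGB2HSV);g=cv2.inRange(hsv,(45,120,80),(85,255,255));g[:project("wrist",[[.591,-.13,.073]],m)[0].astype(int)[1]]=0
M=cv2.moments(g,True);K=onz("wrist",[M["m10"]/M["m00"],M["m01"]/M["m00"]],.073,m)[0];print("key",K,M["m00"])
p,_,s=tool();print(p.round(4),s["ft_force"].round(2),shift([K[0],K[1],.076]).round(1))
cv2.imwrite("pics/w5c.png",cv2.resize(im[0:260,180:400,::-1],None,fx=2.2,fy=2.2))
E
```

```text
marks [[0.5911, 0.0077], [0.5911, -0.0345], [0.5911, -0.1143]]
L x0 0.5911 top above lid 16.6 edges [(-19.0, 60), (18.5, 56)] rgb@-30,-15,0,15,30 [[0, 143, 6], [230, 214, 2], [234, 220, 10], [233, 219, 6], [229, 111, 5]]
M x0 0.5911 top above lid 10.6 edges [(-17.0, 59), (19.5, 30)] rgb@-30,-15,0,15,30 [[139, 135, 132], [156, 57, 184], [155, 37, 185], [159, 35, 189], [0, 53, 193]]
R x0 0.5911 top above lid 12.7 edges [(-20.5, 42), (15.5, 40)] rgb@-30,-15,0,15,30 [[223, 204, 7], [238, 120, 2], [241, 125, 2], [225, 94, 2], [206, 3, 1]]
key [ 0.59078367 -0.1521365   0.073     ] 780.0
[ 0.5868 -0.1673  0.144 ] [ 0.81 -0.57  0.63] [68.  15.1  4. ]
```

View pics/w5c.png

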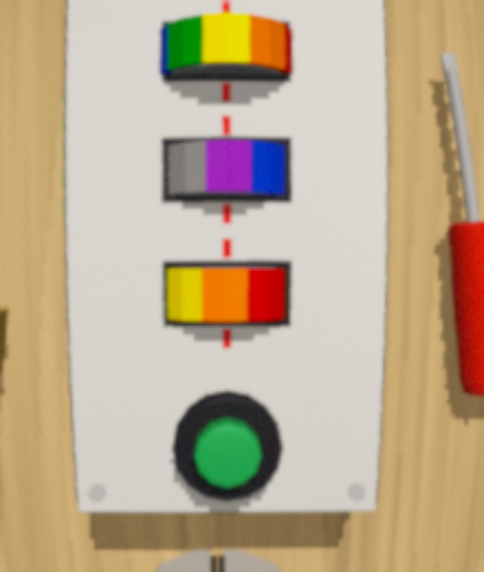

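Yellow, violet and orange are now centred on the marks (−0.2°, +1.2°, −2.5°). Now the key.

Request:
{"op": "step_arm", "data": {"steps": [0,20,14.5,4,0,0,55,14.5,4,0,0,65,14.5,4,0,0,68,14.5,4,0,0,69,14.5,4,0,0,69,14.5,4,0]}}

```text
clock: 15.25
tool_pos: [0.5917, -0.1545, 0.0769]
tcp_rot: [-17.7, 89.9, -18.1]
ft_force: [-0.4, 0.3, 0.4]
gripper_width: 0.005
```

Request:
{"op": "step_arm", "data": {"steps": [0,2,0,0,0,0,4,0,0,0,0,5,0,0,0,0,5,0,0,0]}}

```text
clock: 15.65
tool_pos: [0.5915, -0.1547, 0.0711]
tcp_rot: [-20.1, 89.9, -20.5]
ft_force: [0.4, -1.9, 3.4]
gripper_width: 0.004
```

Request:
{"op": "step_arm", "data": {"steps": [0,1,0,0,0,0,2,0,0,0,0,2.8,0,0,0,0,2.8,0,0,0]}}

```text
clock: 16.05
tool_pos: [0.5916, -0.1546, 0.0683]
tcp_rot: [-21.2, 89.9, -21.5]
ft_force: [1.6, -0.9, 4.5]
gripper_width: 0.008
```

Keep pressing until the force jumps at the stop.

Request:
{"op": "step_arm", "data": {"steps": [0,0.5,0,0,0,0,1,0,0,0,0,1,0,0,0]}}

```text
clock: 16.35
tool_pos: [0.5916, -0.1547, 0.0682]
tcp_rot: [-23.8, 89.9, -24.1]
ft_force: [-2.1, -0.4, 14.2]
gripper_width: 0.001
```

The force jumped to 14 N with no further travel, so the key is fully home. Release and retreat.

Request:
{"op": "step_arm", "data": {"steps": [0,-4,0,0,0,0,-10,0,0,0,0,-50,0,0,0,0,-80,-15,-4,0,0,-80,-15,-4,0,0,-80,-15,-4,0,0,-80,-15,-4,0]}}

```text
clock: 17.05
tool_pos: [0.5862, -0.1689, 0.1455]
tcp_rot: [157.9, 89.8, 157.5]
ft_force: [0.0, 0.1, -0.4]
gripper_width: 0.007
```

```bash
python3 - <<'E'
from h import *
im,d,m=snap("w6");wheels(im,d,m)
p,_,s=tool();print(p.round(4),s["ft_force"].round(2))
hsv=cv2.cvtColor(im,cv2.COLOR_RGB2HSV);g=cv2.inRange(hsv,(45,120,80),(85,255,255));g[:project("wrist",[[.591,-.13,.073]],m)[0].astype(int)[1]]=0
v,u=np.nonzero(g);o,dd=ray("wrist",np.c_[u,v],m);k=d[v,u]/(dd@m['world_from_camera'][:3,2]);print("key z",np.median((o+dd*k[:,None])[:,2]),len(u))
t,_=capture("top");cv2.imwrite("pics/topend.png",t[:,:,::-1])
df=np.abs(t.astype(int)-np.load("pics/top0.npz")["p"]).max(2)>60;
q=cv2.connectedComponentsWithStats(df.astype(np.uint8));print([(q[2][i].tolist()) for i in range(1,q[0]) if q[2][i,4]>15])
E
```

```text
marks [[0.5912, 0.0079], [0.5913, -0.0346], [0.5909, -0.1141]]
L x0 0.5913 top above lid 16.2 edges [(-19.5, 61), (18.5, 54)] rgb@-30,-15,0,15,30 [[0, 143, 5], [231, 215, 6], [228, 214, 2], [232, 217, 2], [229, 113, 1]]
M x0 0.5912 top above lid 10.1 edges [(-17.0, 61), (19.5, 29)] rgb@-30,-15,0,15,30 [[139, 135, 132], [157, 50, 185], [161, 40, 189], [157, 38, 188], [0, 55, 194]]
R x0 0.5910 top above lid 12.7 edges [(-20.5, 42), (16.0, 39)] rgb@-30,-15,0,15,30 [[223, 204, 0], [239, 121, 5], [239, 125, 2], [229, 97, 2], [206, 3, 1]]
[ 0.5863 -0.1688  0.1454] [-0.37 -0.62 -0.  ]
key z 0.07283745496716279 775
[[370, 133, 6, 18, 56], [425, 140, 4, 12, 31], [335, 153, 52, 65, 907], [188, 178, 237, 183, 13975], [427, 180, 7, 16, 73], [325, 187, 9, 16, 114], [307, 188, 7, 3, 20], [431, 376, 95, 44, 2716], [542, 406, 18, 14, 193]]
```

The wheels still read right and the key is back up at 72.8 mm. The robot touches nothing. The changed areas in the top view fit the arm and its shadow.

```bash
python3 -c "
from rig import *
job_done()"
```

```text
the job is handed in; nothing more can be done
```

I rolled the console to 4-7-3, then pressed the green key fully home and let it go, and handed the job in at about 17 s of the 54 s.

- **Wheels:** I rolled the middle and right wheels into place. The left wheel already showed yellow, and I nudged it to centre it. Pressing forces were about 7 to 8 N.
- **Centring:** the last wrist view, taken after the key press, put yellow at −0.5°, violet at +1.2° and orange at −2.2° from the marks. Each field is 36° wide. I left the right wheel uncorrected.
- **Key:** it stopped moving with the fingertip at 68.2 mm while the force rose to 14 N, so it was fully down. Afterwards it measured 72.8 mm, which is back up, and the robot was clear of everything with no contact force.
- **Position check:** the images gave slightly different console y positions, spread over about 4 mm. I used a middle value, and all contacts landed as intended.
- **Other objects:** I made no contact away from the wheels and key. The last top view differed from the first near the mug and screwdriver too. I put those differences down to the arm and its shadow, and did not view that picture to confirm.

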